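# Lift the valve-ball rack out of the rinse basin with its key and hold it to drip

## Task

Lift the rack of four loose steel valve balls out of the rinse basin with its lifting key: take the key from its white block by the grey grip, pass its foot through the keyhole in the middle of the rack until the collar sits on the boss, and give it a quarter turn so that the cross pin catches underneath. Carry the rack level, every ball in its seat, over the middle of the aluminium tray, and finish while holding it there, level and still, about 10 cm above the tray to drip: do not put it down or let go. Keep the gripper off the rack and the balls, and leave the basin, the tray, the bottles and the label roll where they stand.

Things in the scene. Friction and masses are not known exactly. Their poses are not given: they have to be found in the camera images.
- lifting_key: lifting key, 166 mm tall, 0.14 kg, upright in key_block at the start, foot 12.5 mm above the table. Origin: end of the foot; z up along the rod. A 10 mm steel rod, foot tapered over 5 mm, with a cross pin, a stop collar 28 mm across (underside 37.5 mm, top 42.5 mm above the foot) and a grey grip (120 to 166 mm above the foot)
- key_grip (a point): centre of the key's grey moulded grip, 143 mm above the foot: 48 mm long in x (parallel to the cross pin), 16 mm thick in y, 46 mm tall. Pinch it across its thickness (y) from above
- key_pin (a point): centre of the key's cross pin, 8 mm above the foot; the pin is 5 mm thick and runs along the key's x, 26 mm from tip to tip
- key_block: white plastic block, 68 x 68 x 50 mm, fixed, with a keyhole from its top down to 7 mm above the table in which the key stands, collar on the block's top, about 1.5 mm of play each side; pull the key straight up at least 45 mm to free it. Origin: centre of the underside; x along the keyhole's slot
- rack: ball rack, 116 (x) x 92 (y) mm, 56 mm tall, 0.2 to 0.3 kg empty, plus four balls; loose, on the basin's floor. Origin: centre of its underside, z up. A white plastic deck (4 mm, top 14 mm up) on two steel wire runners; in its middle, on four standoffs, a round steel boss, 42 mm across, from 32 to 56 mm up, with an upright keyhole right through it. Hung on the key it stays within about 7 degrees of square to it
- eye (a point): on the axis of the rack's keyhole at the boss's lower end, 24 mm below its top, 32 mm above the rack's underside. Bore 12.8 mm, slot 8.5 mm wide, 29 mm long along x (rack axes). Collar on the boss: the pin is 3 mm clear below and free to turn either way; after a quarter turn it seats on lifting in a groove, 12 mm wide, 2.5 mm deep, along y, its centre then at this point
- ball_1_center (a point): centre of a loose polished steel ball, 25 mm across, 64 g, one of four alike; it sits in seat_1 of the rack
- ball_2_center (a point): centre of a loose polished steel ball, 25 mm across, 64 g, one of four alike; it sits in seat_2 of the rack
- ball_3_center (a point): centre of a loose polished steel ball, 25 mm across, 64 g, one of four alike; it sits in seat_3 of the rack
- ball_4_center (a point): centre of a loose polished steel ball, 25 mm across, 64 g, one of four alike; it sits in seat_4 of the rack
- seat_1 (a point): where the centre of ball_1 lies while seated: over a plain 13 mm drain hole in the deck, at x = +36, y = +28 mm in the rack's frame, 25 mm above its underside; the ball sinks only 2 mm into the hole and rolls out if the rack is tipped about 30 degrees or jerked
- seat_2 (a point): where the centre of ball_2 lies while seated: over a plain 13 mm drain hole in the deck, at x = +36, y = -28 mm in the rack's frame, 25 mm above its underside; the ball sinks only 2 mm into the hole and rolls out if the rack is tipped about 30 degrees or jerked
- seat_3 (a point): where the centre of ball_3 lies while seated: over a plain 13 mm drain hole in the deck, at x = -36, y = +28 mm in the rack's frame, 25 mm above its underside; the ball sinks only 2 mm into the hole and rolls out if the rack is tipped about 30 degrees or jerked
- seat_4 (a point): where the centre of ball_4 lies while seated: over a plain 13 mm drain hole in the deck, at x = -36, y = -28 mm in the rack's frame, 25 mm above its underside; the ball sinks only 2 mm into the hole and rolls out if the rack is tipped about 30 degrees or jerked
- basin: open stainless basin, 276 (x) x 173 (y) mm over its flanged rim, 66 mm tall, walls 4 mm, floor 3 mm thick (inside 257 x 154 mm, floor 3 mm above the table), loose, 0.9 kg. Origin: centre of the underside. It stands left or right of the key block; the tray is on the other side
- tray: flat aluminium sheet tray, 296 (x) x 434 (y) mm, rim 24 mm high, floor 2 mm above the table, loose, 0.42 kg; origin: centre of the underside
- bottle_near: bystander: filled bottle with black cap, 77 mm across, 222 mm tall, beyond the key block; origin: centre of the underside
- label_roll: bystander: roll of blank labels lying flat, 82 mm across, 38 mm tall, beyond the key block; origin: centre of the underside
- ball_1: the loose steel ball in seat_1 (for its position see ball_1_center)
- ball_2: the loose steel ball in seat_2 (for its position see ball_2_center)
- ball_3: the loose steel ball in seat_3 (for its position see ball_3_center)
- ball_4: the loose steel ball in seat_4 (for its position see ball_4_center)

How it is judged:
On the way, in this order (a step that is already met when the one before it is completed fails the run):
1. the key's pin is through the rack's keyhole and turned across it (distance between key_pin and eye below 0.009 m and angle between the x axis of lifting_key and the x axis of rack, either way round above 0.8 rad), for 0.2 s.
2. the rack hangs on the key, level and clear above the basin's rim (all of step 1 and height (world z) of rack above 0.072 m and angle between rack's own z axis and vertical below 0.15 rad), for 0.2 s.
At the end, for the whole second after the job is handed in: Held by the key in the fingers, pin turned at least 45 degrees: rack centre within 60 mm of the tray centre seen from above, underside 60 to 170 mm over the table, tilt under 0.12 rad, under 30 mm/s, each ball within 10 mm of its seat point, rack touching no tray, basin or finger (all of step 1 and horizontal distance between rack and tray below 0.06 m and height (world z) of rack between 0.06 and 0.17 m and angle between rack's own z axis and vertical below 0.12 rad and not (distance between ball_1_center and seat_1 above 0.01 m or distance between ball_2_center and seat_2 above 0.01 m or distance between ball_3_center and seat_3 above 0.01 m or distance between ball_4_center and seat_4 above 0.01 m) and linear speed of rack below 0.03 m/s and contact force between the fingers and lifting_key above 1 N and contact force between rack and the fingers below 0.1 N and contact force between rack and tray below 0.1 N and contact force between rack and basin below 0.1 N); the arm keeps its last pose, push and grip.
It fails at once if a ball leaves its seat (more than 10 mm away) (distance between ball_1_center and seat_1 above 0.01 m or distance between ball_2_center and seat_2 above 0.01 m or distance between ball_3_center and seat_3 above 0.01 m or distance between ball_4_center and seat_4 above 0.01 m).
It fails at once if the rack is tipped by more than 0.3 rad (angle between rack's own z axis and vertical above 0.3 rad).
It fails at once if the gripper or arm touches the rack (contact force between any of the fingers, the arm and rack above 0.5 N).
It fails at once if the gripper or arm touches a ball or arm (contact force between any of the fingers, the arm and ball_1 above 0.3 N or contact force between any of the fingers, the arm and ball_2 above 0.3 N or contact force between any of the fingers, the arm and ball_3 above 0.3 N or contact force between any of the fingers, the arm and ball_4 above 0.3 N).
It fails at once if basin, tray, the near bottle or the label roll is moved by more than 30 mm (distance of any of basin, tray, bottle_near, label_roll from where it was at the start of the episode above 0.03 m).
It also fails if it takes over 69 s, if anything falls off the work surface, if the arm or the gripper's body presses on something with over 40 N, if the wrist force passes 120 N, or if a joint passes its speed limit or range.

## Robot

A 6-joint arm with a two-finger parallel gripper is mounted at the origin on a cart in front of the work surface, level with it; the furniture and walls round the work are solid. World frame = base frame: x ahead of the robot, y to its left, z up, the work surface at z = 0. Lengths are in m, angles in rad, forces in N, time in s.
With the tool pointing down it reaches from about 0.3 to 0.85 m from the base axis. Payload 5.4 kg.
Tool frame: the origin (TCP) lies at the very end of the fingers, on their centre line; the grasp point (between the pads) lies 19 mm behind it; z points along the fingers, y is the line along which they close (so a half turn about z gives the same grasp; the last joint's range is limited). The gripper opens to 85 mm and grips with 20 to 120 N. Pads are 22 mm wide; open, the fingers measure 114 mm over their backs; the gripper's body (76 mm by 85 mm) begins 54 mm behind the grasp point. The pads swing forward as they close: fully open they stand 13 mm farther back than shut.
Start: joints at [1.01, 0.158, 1.597, -0, 1.386, -0.21], TCP at [0.198, 0.54, 0.231] pointing down, gripper open.
Joint ranges: [-2.91, 2.91], [-0.94, 2.29], [0.18, 2.7], [-1.29, 4.43], [0.17, 2.64], [-3, 3]. Speed limits (rad/s): [2.57, 2.57, 3.14, 3.14, 3.14, 3.14].

## Interface

Orientations are given as a unit quaternion [x, y, z, w].
In Python, from workcell import * gives the robot as it stands.
- The arm moves only by the tool jog_arm, never from a script. Its arguments are lists of equal length, an entry for each row: "angular": the turn, a rotation vector about the world's x, y, z in degrees, a list of three; "linear": the shift along the world's x, y, z in cm, a list of three; "hand": the gripper command: -1 is shut, 1 is fully open, values between are in proportion. A call has 1 to 8 rows; each row is the pose to reach, as a shift and turn from the pose commanded when the call began; what a row does not reach only later rows make up. A row lasts 1/8 s, in which the tool goes at most 62.5 mm and 10.7 degrees, less where a joint would pass 70% of its speed; a pose out of reach is approached as far as the arm can. A call with a gripper value outside its range is refused whole. The fingers move at their own pace and stop on an object; the grip force is fixed at half the most. Time passes only in rows, so rows that repeat a pose let the fingers close. It gives the time, the measured TCP pose, the force, the opening and the grip force at its end, in the units of the state.
- sense(): the state, without advancing time (a new reading comes with each control period).
- read_camera(name): name is "side" or "top" or "wrist"; returns (picture, depth): 480x640x3 uint8, blue, green, red; 480x640 float32, m along the optical axis (not along the pixel's ray), 0 where there is no reading.
- get_calibration(name): a dict with "camera_matrix" (3x3 intrinsics, pixels), "pose" (4x4, takes a point from camera to world coordinates). Camera axes: x right, y up, looking along -z (the intrinsics and any distortion apply to the point x, -y, -z); pixel columns grow to the right and rows downward; lengths in m; the calibration is good to about 2 mm. The wrist camera is an equidistant fisheye: a pixel r from the principal point sees the ray r / f radians off the axis. A picture is of the moment at which its call begins: read the wrist's pose just before it. get_calibration takes no time and is no camera call; for the wrist camera it gives the pose at the moment of the call.
- hand_in(): hands the job in; it is judged then, once.
The state is a dict: "time": time; "joint_pos": joint angles; "dq": joint speeds; "tau": joint torques, N m; "tool_pos": TCP position; "orientation": TCP orientation; "ft_force": force on the tool from outside, world axes, zero at the start; "ft_torque": the same for the moment, N m; "gripper_width": finger opening in m; "grip_force": force on a finger pad.
Only numpy, scipy, OpenCV 4.12 (cv2) and the standard library are available. Lean on these libraries where they do the work, as an engineer would, in place of code of your own. Each camera call takes 0.05 s, during which the arm holds its last target. There are 200 camera calls.

## Working session

There is one attempt and no reset: what is moved stays moved. The work goes in short steps, Python scripts to look and compute and a tool call to move; the robot and the scene stay as the last step left them, time stands still between calls to the robot, and variables do not carry over. Pictures are saved under pics/ and viewed, at most 10 in all, crops included, and the job is handed in when it is done.

Besides the shell and the picture viewer there is one more tool, called after "Call:" by a JSON object that holds its "method" and its "body". jog_arm: Moves the arm, as the interface text tells. Its arguments: {"type":"object","properties":{"angular":{"type":"array","items":{"type":"array","items":{"type":"number"}}},"linear":{"type":"array","items":{"type":"array","items":{"type":"number"}}},"hand":{"type":"array","items":{"type":"number"}}},"required":["angular","linear","hand"]}

```bash
mkdir -p pics; cat > h.py <<'E'
from workcell import *
import numpy as np, cv2
def cloud(name):
    c=get_calibration(name); K=np.array(c["camera_matrix"]); T=np.array(c["pose"])
    im,d=read_camera(name)
    v,u=np.mgrid[0:480,0:640]
    P=np.stack([(u-K[0,2])/K[0,0]*d,-(v-K[1,2])/K[1,1]*d,-d],-1)
    W=P@T[:3,:3].T+T[:3,3]; W[d==0]=np.nan
    return im,d,W,K,T
E
python3 - <<'E'
from h import *
s=sense();print(s["time"],s["tool_pos"],s["orientation"],s["gripper_width"])
for n in("top","side"):
    im,d,W,K,T=cloud(n); cv2.imwrite(f"pics/{n}0.png",im); np.savez(f"{n}0.npz",im=im,W=W,K=K,T=T); print(n,K,T.round(3),get_calibration(n).keys())
E
```

```text
0.0 [0.197279   0.53943329 0.23028485] [ 1.74486885e-01  9.84659014e-01 -9.10555497e-04 -3.51378919e-04] 0.08546828505553979
top [[555.0014047    0.         320.98996138]
 [  0.         555.0014047  237.06410695]
 [  0.           0.           1.        ]] [[ 0.006  0.985 -0.173  0.422]
 [-1.     0.006  0.002 -0.02 ]
 [ 0.003  0.173  0.985  1.368]
 [ 0.     0.     0.     1.   ]] dict_keys(['camera_matrix', 'pose'])
side [[436.6011445    0.         311.3316058 ]
 [  0.         436.6011445  236.75034115]
 [  0.           0.           1.        ]] [[-0.943  0.208 -0.261  0.367]
 [-0.333 -0.633  0.699  0.713]
 [-0.019  0.746  0.666  0.827]
 [ 0.     0.     0.     1.   ]] dict_keys(['camera_matrix', 'pose'])
```

View pics/top0.png

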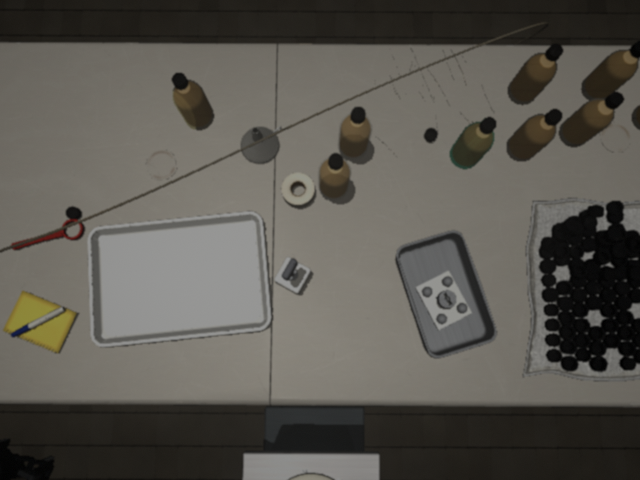

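View pics/side0.png

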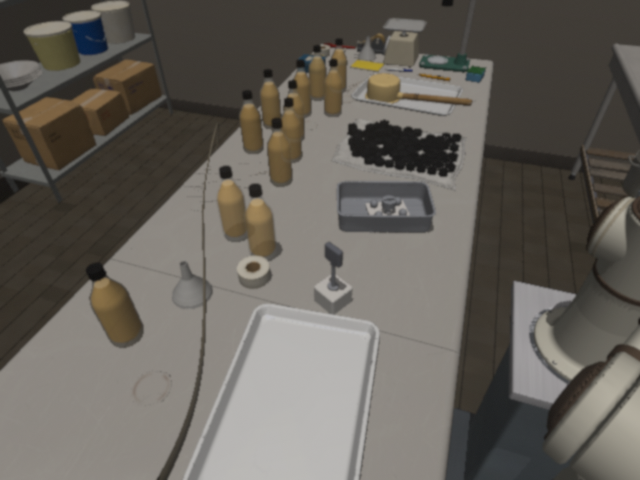

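The top view shows the tray centred near (182,278), the block and key at (293,272), and the rack at (445,300) in the basin. The side view shows the key upright in its block at (333,275). Next I measure these from the depth clouds.

```bash
cat > m.py <<'E'
from h import *
def rect(p):
    (c,s,a)=cv2.minAreaRect(p[:,:2].astype(np.float32)*1000); return np.round(c,1),np.round(s,1),round(a,1)
E
python3 - <<'E'
from m import *
for n in("top","side"):
    f=np.load(f"{n}0.npz"); W=f["W"]; im=f["im"]; g=im.mean(-1)
    x,y,z=W[...,0],W[...,1],W[...,2]
    def near(cx,cy,r): return (abs(x-cx)<r)&(abs(y-cy)<r)
    if n=="top":
        for u,v in((182,278),(293,272),(445,300)): print(u,v,W[v,u].round(3))
        b=W[272,293]; r=W[300,445]; t=W[278,182]
    for lab,m in (("grip",near(b[0],b[1],.08)&(z>.145)&(z<.2)),("blocktop",near(b[0],b[1],.08)&(z>.042)&(z<.06)),
      ("boss",near(r[0],r[1],.05)&(z>.051)&(z<.07)),("deck",near(r[0],r[1],.1)&(z>.009)&(z<.024)&(g>110)),
      ("rim",near(r[0],r[1],.2)&(z>.058)&(z<.075)),("trayrim",near(t[0],t[1],.3)&(z>.016)&(z<.032))):
        p=W[m]
        if len(p)>8: print(n,lab,len(p),rect(p),"mean",p.mean(0).round(4),"med z",np.median(p[:,2]).round(4))
I=cv2.imread("pics/top0.png"); 
a=cv2.resize(I[235:365,380:510],(520,520),interpolation=cv2.INTER_CUBIC); b=cv2.resize(I[250:300,268:318],(250,250),interpolation=cv2.INTER_CUBIC)
o=np.zeros((520,780,3),np.uint8);o[:,:520]=a;o[:250,525:775]=b
s=cv2.imread("pics/side0.png")[230:320,300:380]; o[255:515,525:756]=cv2.resize(s,(231,260))
cv2.imwrite("pics/c1.png",np.clip(o*1.6,0,255))
E
```

```text
182 278 [0.558 0.32  0.001]
293 272 [0.569 0.044 0.058]
445 300 [ 0.508 -0.326  0.005]
top grip 188 (array([562.7,  48. ]), array([16.4, 48.2]), 61.3) mean [0.5612 0.0472 0.1747] med z 0.1771
top blocktop 606 (array([562.9,  48.1]), array([68.5, 68.4]), 61.3) mean [0.5582 0.0458 0.0507] med z 0.0507
top boss 224 (array([ 506.6, -317.2]), array([40.9, 40.4]), 39.4) mean [ 0.5064 -0.3172  0.0594] med z 0.0596
top deck 1095 (array([ 494. , -293.5]), array([116.7, 149.1]), 26.6) mean [ 0.5057 -0.316   0.0176] med z 0.0177
top rim 1328 (array([ 520.8, -313.9]), array([275.9, 174.7]), 17.5) mean [ 0.5181 -0.321   0.065 ] med z 0.0653
top trayrim 3553 (array([623.6, 320.7]), array([427.6, 630.4]), 6.3) mean [0.5625 0.3403 0.023 ] med z 0.0231
side grip 290 (array([564. ,  48.8]), array([18.4, 49.2]), 60.8) mean [0.5622 0.0538 0.1669] med z 0.1694
side blocktop 628 (array([564.7,  48.7]), array([69.5, 70.4]), 61.6) mean [0.5617 0.0548 0.0505] med z 0.0506
side boss 132 (array([ 507.3, -317.9]), array([44.3, 41. ]), 81.5) mean [ 0.5073 -0.3147  0.0581] med z 0.0589
side deck 218 (array([ 518.2, -341.7]), array([123.3,  90. ]), 20.4) mean [ 0.5194 -0.3254  0.0178] med z 0.0178
side rim 792 (array([ 521. , -313.2]), array([274.8, 176. ]), 17.5) mean [ 0.5128 -0.3185  0.064 ] med z 0.0648
side trayrim 3671 (array([611.4, 230.6]), array([408.1, 513.5]), 19.0) mean [0.5829 0.2598 0.0232] med z 0.0239[ WARN:0@0.135] global loadsave.cpp:1063 imwrite_ Unsupported depth image for selected encoder is fallbacked to CV_8U.
```

View pics/c1.png

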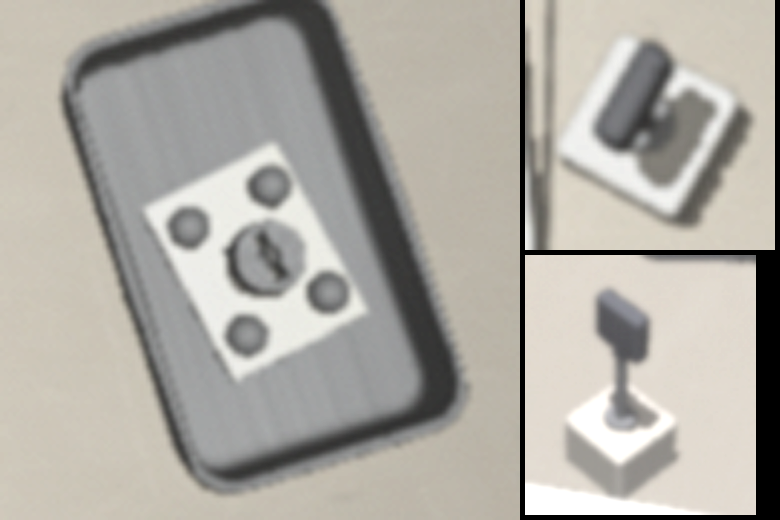

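The crop shows the rack's long axis running from upper-left to lower-right, parallel to the boss slot. The grip runs from (605,140) to (665,50). I'll move above the key now.

Call:
{"method": "jog_arm", "body": {"angular": [[0,0,-2],[0,0,-4],[0,0,-6],[0,0,-8.6],[0,0,-8.6],[0,0,-8.6],[0,0,-8.6],[0,0,-8.6]], "linear": [[2,-2.7,1],[5,-6.7,2],[8.5,-11.4,3],[12,-16.1,3],[15.5,-20.8,3],[19,-25.5,3],[22.5,-30.2,3],[26,-34.9,3]], "hand": [1,1,1,1,1,1,1,1]}}

```text
time: 1.1
tool_pos: [0.4583, 0.1893, 0.261]
orientation: [0.248, 0.969, 0.0, -0.0]
ft_force: [-0.2, 0.6, -0.5]
gripper_width: 0.0856
grip_force: 0.0
```

```bash
python3 - <<'E'
from m import *
f=np.load("top0.npz"); W=f["W"]; im=f["im"]; g=im.mean(-1).astype(np.float32)
K,T=f["K"],f["T"]
def onplane(uv,z):
    uv=np.asarray(uv,float); d=np.stack([(uv[:,0]-K[0,2])/K[0,0],-(uv[:,1]-K[1,2])/K[1,1],-np.ones(len(uv))],-1)@T[:3,:3].T
    return T[:3,3]+d*((z-T[2,3])/d[:,2])[:,None]
for lab,(x0,x1,y0,y1),z,zl,th in(("deck",(405,480,260,340),.017,(.009,.07),125),("tray",(80,273,200,355),.024,(-.01,.04),0)):
    m=np.zeros(g.shape,np.uint8); s=(slice(y0,y1),slice(x0,x1))
    zz=W[...,2]; 
    m[s]=((zz>(.012 if lab=="tray" else zl[0]))&(zz<zl[1])&(g>th))[s]
    n,L,st,_=cv2.connectedComponentsWithStats(m); k=1+st[1:,4].argmax()
    v,u=np.nonzero(L==k); print(lab,st[k], rect(onplane(np.stack([u,v],1),z)))
print(g[280:320:4,420:475:6].astype(int))
s=sense();print(s["time"],s["tool_pos"],s["joint_pos"])
E
```

```text
deck [416 271  55  59 987] (array([ 507.9, -319.4]), array([115.4,  89.3]), 26.9)
tray [  87  212  184  136 3846] (array([556.4, 325.4]), array([295.2, 433. ]), 6.3)
[[ 99 103 146 146  71  83 100  99  55  35]
 [119 148 146 146  61  78 123 100  77  36]
 [148  75 133 146 148 146 145 101  96  37]
 [143  92 115 142  88 101 146 101  99  38]
 [108  75 147  55  80  95 126 132  99  49]
 [ 95 147 147  47  95  73 127 146 100  73]
 [ 99 145 147  59 101  60 138  72 105  93]
 [ 98 104 146 142  69  99 109  96 134  96]
 [ 98  95 147 145 144 146 143  71 146  96]
 [ 99  97 142  68  78 145 145 142  99  98]]
1.1 [0.45825083 0.18927276 0.26100286] [ 1.47307209e-01 -6.99840583e-02  1.77424917e+00  2.08581020e-04
  1.43759967e+00 -9.22556368e-01]
```

Call:
{"method": "jog_arm", "body": {"angular": [[0,0,0],[0,0,0],[0,0,0],[0,0,0],[0,0,0]], "linear": [[3,-4,0],[6,-8,0],[9,-12,-1],[10.5,-14.2,-3],[10.5,-14.2,-3]], "hand": [1,1,1,1,1]}}

```text
time: 1.72
tool_pos: [0.5618, 0.0476, 0.2287]
orientation: [0.249, 0.968, -0.0, -0.002]
ft_force: [-1.1, 0.6, -0.2]
gripper_width: 0.0855
grip_force: 0.0
```

```bash
cat >> m.py <<'E'
def wrist():
    c=get_calibration("wrist"); K=np.array(c["camera_matrix"]); T=np.array(c["pose"]); im,d=read_camera("wrist")
    v,u=np.mgrid[0:480,0:640]; a=(u-K[0,2])/K[0,0]; b=(v-K[1,2])/K[1,1]; r=np.hypot(a,b)+1e-9
    t=np.tan(np.minimum(r,1.5))/r
    P=np.stack([a*t*d,-b*t*d,-d],-1); W=P@T[:3,:3].T+T[:3,3]; W[(d==0)|(r>1.4)]=np.nan
    return im,W,T
E
python3 - <<'E'
from m import *
s=sense();print(s["time"],s["tool_pos"],s["joint_pos"].round(3))
im,W,T=wrist(); cv2.imwrite("pics/w1.png",im); print(T.round(3))
x,y,z=W[...,0],W[...,1],W[...,2]
for lab,lo,hi in(("grip",.14,.19),("griptop",.168,.19),("block",.042,.06)):
    m=(z>lo)&(z<hi)&(np.hypot(x-.563,y-.048)<.06); 
    if m.sum()>20: print(lab,m.sum(),rect(W[m]),np.median(z[m]))
E
```

```text
1.725 [0.56178485 0.04760006 0.22872439] [-0.13   0.135  1.628 -0.     1.383 -1.197]
[[ 0.483 -0.84  -0.245  0.5  ]
 [ 0.875  0.464  0.137  0.083]
 [-0.002 -0.28   0.96   0.371]
 [ 0.     0.     0.     1.   ]]
grip 2424 (array([564.1,  49.3]), array([15.8, 47. ]), 61.1) 0.17703811107423362
griptop 2171 (array([564.3,  49.4]), array([15.8, 46.8]), 60.7) 0.17719704325823582
block 4519 (array([565.1,  48.8]), array([67.9, 68.5]), 61.1) 0.049412963115274544
```

View pics/w1.png

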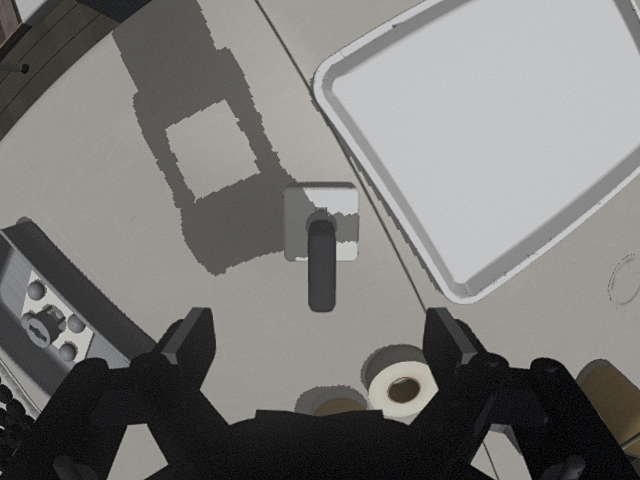

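The wrist view shows the grip centred between the open fingers at (321,265), clear of the roll and the bottle. Descending and gripping.

Call:
{"method": "jog_arm", "body": {"angular": [[0,0,0],[0,0,0],[0,0,0],[0,0,0],[0,0,0],[0,0,0],[0,0,0],[0,0,0]], "linear": [[0.1,0,-3],[0.1,0,-6],[0.1,0,-8.5],[0.1,0,-9.5],[0.1,0,-9.5],[0.1,0,-9.5],[0.1,0,-9.5],[0.1,0,-9.5]], "hand": [1,1,1,1,-1,-1,-1,-1]}}

```text
time: 2.78
tool_pos: [0.5641, 0.0488, 0.1372]
orientation: [0.248, 0.969, -0.0, 0.001]
ft_force: [-0.5, -0.8, 2.1]
gripper_width: 0.0153
grip_force: 58.3
```

Call:
{"method": "jog_arm", "body": {"angular": [[0,0,0],[0,0,0],[0,0,0],[0,0,0]], "linear": [[0,0,0],[0,0,0],[0,0,0],[0,0,0]], "hand": [-1,-1,-1,-1]}}

```text
time: 3.28
tool_pos: [0.5641, 0.0487, 0.1372]
orientation: [0.248, 0.969, -0.0, 0.001]
ft_force: [-0.9, -1.2, 5.6]
gripper_width: 0.0153
grip_force: 58.8
```

Call:
{"method": "jog_arm", "body": {"angular": [[0,0,0],[0,0,0],[0,0,0],[0,0,0],[0,0,8],[0,0,16],[0,0,24],[0,0,32]], "linear": [[0,0,1],[0,0,3.5],[0,0,6.5],[0,0,9.5],[-0.5,-3,10],[-1.2,-8,10],[-2,-13,10],[-2.8,-18,10]], "hand": [-1,-1,-1,-1,-1,-1,-1,-1]}}

```text
time: 4.28
tool_pos: [0.535, -0.1322, 0.2362]
orientation: [-0.031, 1.0, 0.0, -0.0]
ft_force: [0.9, 0.5, -1.0]
gripper_width: 0.0155
grip_force: 58.7
```

Call:
{"method": "jog_arm", "body": {"angular": [[0,0,8],[0,0,16],[0,0,24],[0,0,24],[0,0,24],[0,0,24]], "linear": [[-0.8,-5,0],[-1.5,-10,0],[-2.2,-15,0],[-2.9,-18.6,0],[-2.9,-18.6,0],[-2.9,-18.6,0]], "hand": [-1,-1,-1,-1,-1,-1]}}

```text
time: 5.03
tool_pos: [0.5066, -0.3163, 0.236]
orientation: [-0.236, 0.972, 0.001, -0.0]
ft_force: [0.0, 0.3, -1.5]
gripper_width: 0.0155
grip_force: 58.9
```

```bash
python3 - <<'E'
from m import *
s=sense();print(s["time"],s["tool_pos"],s["orientation"].round(4),s["joint_pos"].round(3),s["ft_force"].round(1))
im,W,T=wrist(); cv2.imwrite("pics/w2.png",im); np.savez("w2.npz",im=im,W=W,T=T)
x,y,z=W[...,0],W[...,1],W[...,2]
for lab,lo,hi,r in(("boss",.052,.068,.03),("deck",.01,.026,.08),("collar",.125,.175,.04),("foot",.1,.135,.04)):
    m=(z>lo)&(z<hi)&(np.hypot(x-.507,y+.317)<r)
    if lab=="deck": m&=im.mean(-1)>100
    if m.sum()>20: print(lab,m.sum(),rect(W[m]),np.median(z[m]))
im,d,W,K,T=cloud("side"); cv2.imwrite("pics/s2.png",im); np.savez("s2.npz",im=im,W=W,K=K,T=T)
im,d,W,K,T=cloud("top"); np.savez("t2.npz",im=im,W=W,K=K,T=T)
E
```

```text
5.025 [ 0.50657869 -0.31632862  0.23596535] [-2.360e-01  9.718e-01  6.000e-04 -0.000e+00] [-7.610e-01  2.130e-01  1.525e+00  1.000e-03  1.404e+00 -2.808e+00] [ 0.   0.3 -1.5]
boss 1205 (array([ 506.2, -318.7]), array([36.4, 41.8]), 28.8) 0.05821421818525463
deck 5693 (array([ 515.7, -330.4]), array([116.9, 122.4]), 27.2) 0.016360553023861635
collar 1073 (array([ 504.9, -317.1]), array([21.4, 27.5]), 27.1) 0.15327997258149398
foot 65 (array([ 499.3, -320.1]), array([6.3, 5. ]), 27.1) 0.12064207528400539
```

View pics/w2.png

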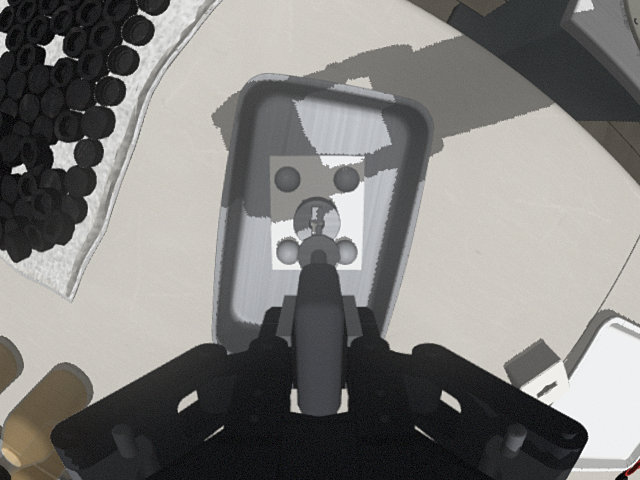

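The wrist view shows the boss at (317,218) with its slot upright in the image. The collar at (319,250) is just in front of it and hides its lower edge. I'll fit circles for the remaining offset.

```bash
cat > fit.py <<'E'
from m import *
from scipy.optimize import least_squares
def circ(P,r,bad,yaw):
    """boundary points of mask P (h,w,2 world) fit by a circle of known radius; 'bad' = boundary next to occluder"""
    p=P; f=lambda c:np.hypot(p[:,0]-c[0],p[:,1]-c[1])-r
    s=least_squares(f,p.mean(0),loss="soft_l1",f_scale=.0007); return s.x
def far_edge(W,m,n=40):
    """outermost points per angular bin about mask centroid"""
    p=W[m][:,:2]; c=p.mean(0); a=np.arctan2(*(p-c).T[::-1]); R=np.hypot(*(p-c).T)
    b=((a+np.pi)/(2*np.pi)*n).astype(int); return np.array([p[b==i][R[b==i].argmax()] for i in range(n) if (b==i).any()])
def find(W,T,c0):
    x,y,z=W[...,0],W[...,1],W[...,2]; out={}
    for lab,lo,hi,rr,r in(("boss",.055,.063,.03,.021),("collar",.149,.158,.03,.014)):
        m=(z>lo)&(z<hi)&(np.hypot(x-c0[0],y-c0[1])<rr); e=far_edge(W,m)
        d=e-T[:2,3]; u=c0-T[:2,3]; u=u/np.linalg.norm(u)
        t=d@u; e=e[t>np.median(t)-.002]      # half away from camera... may be occluded near side
        out[lab]=(circ(e,r,None,0),len(e),np.std(np.hypot(*(e-circ(e,r,None,0)).T)))
    return out
E
python3 - <<'E'
from fit import *
f=np.load("w2.npz"); print(f["T"][:3,3].round(3))
im,W=f["im"],f["W"]
for k,v in find(W,f["T"],np.array([.5066,-.317])).items(): print(k,v)
x,y,z=W[...,0],W[...,1],W[...,2]
m=(np.hypot(x-.5066,y+.317)<.03)
print(np.histogram(z[m],bins=np.arange(.05,.2,.005)))
# slot: pixels within boss outline that are not boss-top
mm=(np.hypot(x-.5065,y+.3175)<.0155)&(z<.055); n,L,st,_=cv2.connectedComponentsWithStats(mm.astype(np.uint8)); print(st)
cv2.imwrite("pics/c2.png",cv2.resize(im[180:280,260:380],(720,600),interpolation=cv2.INTER_CUBIC))
f=np.load("s2.npz");W=f["W"];x,y,z=W[...,0],W[...,1],W[...,2]
for lo in np.arange(.1,.2,.01):
    m=(z>lo)&(z<lo+.01)&(np.hypot(x-.5066,y+.317)<.03); 
    if m.sum()>3: print(lo.round(2),m.sum(),W[m].mean(0).round(4))
E
```

```text
[ 0.443 -0.349  0.378]
boss (array([ 0.50774814, -0.31796495]), 20, np.float64(0.0030220098884840953))
collar (array([ 0.5071091 , -0.31607391]), 20, np.float64(0.0015372716434074723))
(array([  39, 1162,   13,    0,    0,    0,    0,    0,    0,    0,    0,
          0,    0,   19,   46,    0,    0,    0,    0,   19,  889,   43,
         36,   38,   48,   21,    0,    0,    0,    0]), array([0.05 , 0.055, 0.06 , 0.065, 0.07 , 0.075, 0.08 , 0.085, 0.09 ,
       0.095, 0.1  , 0.105, 0.11 , 0.115, 0.12 , 0.125, 0.13 , 0.135,
       0.14 , 0.145, 0.15 , 0.155, 0.16 , 0.165, 0.17 , 0.175, 0.18 ,
       0.185, 0.19 , 0.195, 0.2  ]))
[[     0      0    640    480 306981]
 [   309    207     15     20    218]
 [   311    228      1      1      1]]
0.11 8 [ 0.5104 -0.3141  0.1171]
0.12 17 [ 0.5059 -0.3149  0.1238]
0.13 13 [ 0.5075 -0.3129  0.1343]
0.14 5 [ 0.5059 -0.3131  0.1421]
0.15 48 [ 0.5064 -0.3125  0.1543]
0.16 13 [ 0.5077 -0.3124  0.1658]
0.17 9 [ 0.5069 -0.3131  0.1756]
0.18 12 [ 0.5068 -0.3134  0.1842]
0.19 12 [ 0.5072 -0.3121  0.1943]
```

View pics/c2.png

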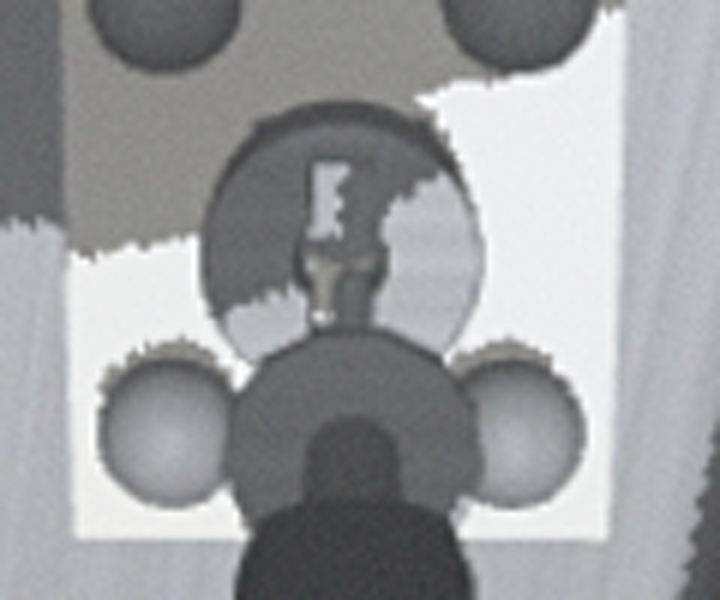

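The crop shows the boss top centred at about (342,262) and the collar at about (355,452), both in crop pixels. The slot is upright in the image, so yaw is matched to within a degree. I'll convert these to a world offset.

```bash
python3 - <<'E'
from m import *
f=np.load("w2.npz"); T=f["T"]; K=np.array(get_calibration("wrist")["camera_matrix"]); W=f["W"];im=f["im"]
def ray(uc,vc,z):
    u,v=260+uc/6,180+vc/6
    a=(u-K[0,2])/K[0,0]; b=(v-K[1,2])/K[1,1]; r=np.hypot(a,b)+1e-9; t=np.tan(r)/r
    d=T[:3,:3]@np.array([a*t,-b*t,-1]); return (T[:3,3]+d*(z-T[2,3])/d[2])
e=np.array([[np.cos(np.radians(27.3)),np.sin(np.radians(27.3))],[-np.sin(np.radians(27.3)),np.cos(np.radians(27.3))]])
zb,zc=.0585,.153
pts={"bossL":ray(203,262,zb),"bossR":ray(483,262,zb),"bossTop":ray(343,122,zb),"colL":ray(228,450,zc),"colR":ray(483,450,zc),"colTop":ray(355,330,zc),"boreL":ray(299,262,zb),"boreR":ray(386,262,zb),"slotend":ray(333,162,zb)}
t=np.array([.50658,-.31633])
for k,p in pts.items(): print(k,((p[:2]-t)@e.T*1000).round(2))
for a in(122,): pass
E
```

```text
bossL [  1.9  -21.76]
bossR [ 1.95 19.41]
bossTop [-18.88  -1.13]
colL [  0.76 -12.99]
colR [ 0.79 14.04]
colTop [-12.35   0.48]
boreL [ 1.94 -7.63]
boreR [1.96 5.14]
slotend [-12.98  -2.59]
```

Call:
{"method": "jog_arm", "body": {"angular": [[0,0,0],[0,0,0],[0,0,0],[0,0,0],[0,0,0]], "linear": [[0.07,-0.12,-1],[0.07,-0.12,-2.5],[0.07,-0.12,-4],[0.07,-0.12,-4.6],[0.07,-0.12,-4.6]], "hand": [-1,-1,-1,-1,-1]}}

```text
time: 5.8
tool_pos: [0.507, -0.318, 0.1894]
orientation: [-0.236, 0.972, 0.001, -0.0]
ft_force: [-0.0, -0.0, -0.4]
gripper_width: 0.0152
grip_force: 58.9
```

```bash
python3 - <<'E'
from m import *
s=sense();print(s["time"],s["tool_pos"],s["orientation"].round(4),s["ft_force"].round(1))
im,W,T=wrist(); np.savez("w3.npz",im=im,W=W,T=T)
si,_=read_camera("side")
K,Ts=np.array(get_calibration("side")["camera_matrix"]),np.array(get_calibration("side")["pose"])
p=np.linalg.inv(Ts)@np.array([.507,-.317,.07,1]); u=int(K[0,2]+K[0,0]*p[0]/-p[2]); v=int(K[1,2]-K[1,1]*p[1]/-p[2]); print(u,v)
o=np.zeros((400,800,3),np.uint8); o[:,:400]=cv2.resize(im[180:280,260:360],(400,400),interpolation=cv2.INTER_CUBIC)
o[:,400:]=cv2.resize(si[v-25:v+25,u-25:u+25],(400,400),interpolation=cv2.INTER_CUBIC); cv2.imwrite("pics/c3.png",o)
E
```

```text
5.8 [ 0.50696581 -0.3179708   0.18943455] [-2.360e-01  9.718e-01  6.000e-04 -4.000e-04] [-0.  -0.  -0.4]
389 196
```

View pics/c3.png

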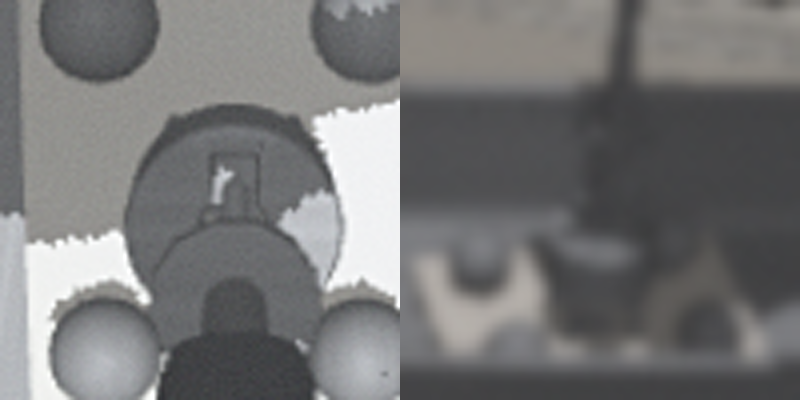

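The left half shows the slot at columns 210–258, the boss at 126–340 and the collar at 148–323, so they are nearly aligned. The same ray check gives the rest.

```bash
python3 - <<'E'
from m import *
f=np.load("w3.npz"); T=f["T"]; K=np.array(get_calibration("wrist")["camera_matrix"]); W=f["W"]
def ray(uc,vc,z):
    u,v=260+uc/4,180+vc/4
    a=(u-K[0,2])/K[0,0]; b=(v-K[1,2])/K[1,1]; r=np.hypot(a,b)+1e-9; t=np.tan(r)/r
    d=T[:3,:3]@np.array([a*t,-b*t,-1]); return (T[:3,3]+d*(z-T[2,3])/d[2])
e=np.array([[np.cos(np.radians(27.3)),np.sin(np.radians(27.3))],[-np.sin(np.radians(27.3)),np.cos(np.radians(27.3))]])
t=np.array([.50697,-.31797]); z=W[...,2]
c=z[180+250//4:180+270//4,260+220//4:260+250//4]; print(np.nanmedian(c))
zb,zc=.0585,float(np.nanmedian(c))
for k,a in {"bossL":(126,225,zb),"bossR":(341,225,zb),"bossTop":(233,123,zb),"slotL":(210,170,zb),"slotR":(259,170,zb),"slotend":(234,152,zb),"colL":(147,305,zc),"colR":(324,305,zc),"colTop":(236,220,zc)}.items(): print(k,((ray(*a)[:2]-t)@e.T*1000).round(2))
E
```

```text
0.10657958832198319
bossL [  1.01 -20.47]
bossR [ 1.06 20.41]
bossTop [-18.64  -0.1 ]
slotL [-9.65 -4.44]
slotR [-9.64  4.78]
slotend [-13.1    0.08]
colL [  1.52 -13.76]
colR [ 1.55 14.39]
colTop [-12.42   0.4 ]
```

Call:
{"method": "jog_arm", "body": {"angular": [[0,0,0],[0,0,0],[0,0,0],[0,0,0],[0,0,0]], "linear": [[0.01,-0.02,-0.4],[0.01,-0.02,-0.8],[0.01,-0.02,-1.2],[0.01,-0.02,-1.6],[0.01,-0.02,-1.6]], "hand": [-1,-1,-1,-1,-1]}}

```text
time: 6.52
tool_pos: [0.5072, -0.3182, 0.1737]
orientation: [-0.236, 0.972, 0.0, -0.0]
ft_force: [-0.3, -0.0, -1.6]
gripper_width: 0.0152
grip_force: 58.9
```

Call:
{"method": "jog_arm", "body": {"angular": [[0,0,0],[0,0,0],[0,0,0],[0,0,0],[0,0,0],[0,0,0]], "linear": [[0,0,-0.6],[0,0,-1.2],[0,0,-1.8],[0,0,-2.3],[0,0,-2.65],[0,0,-2.65]], "hand": [-1,-1,-1,-1,-1,-1]}}

```text
time: 7.28
tool_pos: [0.5073, -0.3183, 0.1474]
orientation: [-0.236, 0.972, 0.0, -0.0]
ft_force: [-0.5, -0.7, -1.3]
gripper_width: 0.0158
grip_force: 58.9
```

Call:
{"method": "jog_arm", "body": {"angular": [[0,0,0],[0,0,0],[0,0,0]], "linear": [[0,0,-0.05],[0,0,-0.09],[0,0,-0.09]], "hand": [-1,-1,-1]}}

```text
time: 7.65
tool_pos: [0.5074, -0.3185, 0.147]
orientation: [-0.236, 0.972, -0.0, 0.0]
ft_force: [-0.1, 0.1, -1.9]
gripper_width: 0.0153
grip_force: 58.9
```

Call:
{"method": "jog_arm", "body": {"angular": [[0,0,0],[0,0,0],[0,0,0]], "linear": [[0,0,-0.03],[0,0,-0.06],[0,0,-0.06]], "hand": [-1,-1,-1]}}

```text
time: 8.02
tool_pos: [0.5074, -0.3184, 0.1463]
orientation: [-0.236, 0.972, 0.0, -0.0]
ft_force: [0.2, 0.4, -1.5]
gripper_width: 0.0156
grip_force: 58.9
```

Call:
{"method": "jog_arm", "body": {"angular": [[0,0,-4],[0,0,-8],[0,0,-12],[0,0,-16],[0,0,-20],[0,0,-20]], "linear": [[0,0,0],[0,0,0],[0,0,0],[0,0,0],[0,0,0],[0,0,0]], "hand": [-1,-1,-1,-1,-1,-1]}}

```text
time: 8.78
tool_pos: [0.5074, -0.3184, 0.1463]
orientation: [-0.064, 0.998, -0.0, 0.0]
ft_force: [-0.7, 1.0, -0.7]
gripper_width: 0.0151
grip_force: 58.8
```

```bash
python3 - <<'E'
from m import *
s=sense();print(s["tool_pos"],s["orientation"].round(4),s["ft_force"].round(1),s["ft_torque"].round(2))
im,W,T=wrist(); np.savez("w4.npz",im=im,W=W,T=T); cv2.imwrite("pics/w4.png",cv2.resize(im[120:300,200:440],(720,540),interpolation=cv2.INTER_CUBIC))
E
```

```text
[ 0.5074209  -0.31844698  0.14631049] [-0.064   0.9979 -0.      0.    ] [-0.7  1.  -0.7] [-0.02 -0.02 -0.  ]
```

View pics/w4.png

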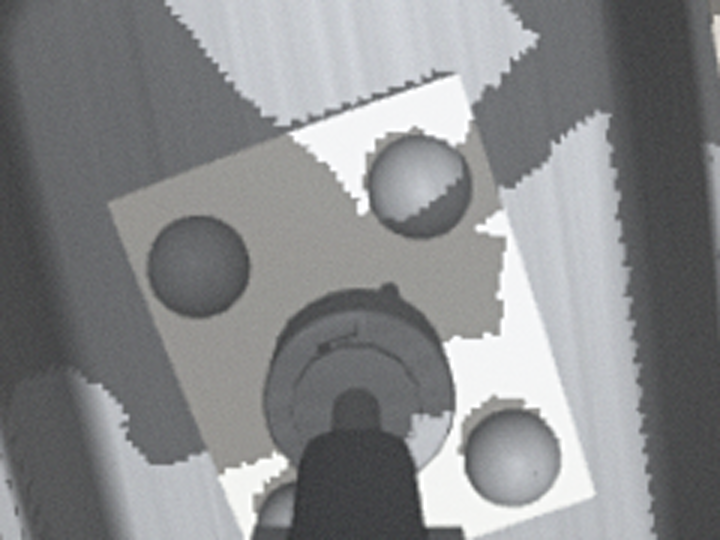

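The picture shows the collar seated on the boss at (358,395). The deck is turned about 20° relative to the tool, so the rack stayed put while the pin turned freely. I'll finish the quarter turn.

Call:
{"method": "jog_arm", "body": {"angular": [[0,0,-5],[0,0,-11],[0,0,-18],[0,0,-25],[0,0,-32],[0,0,-39],[0,0,-46],[0,0,-52]], "linear": [[0,0,0],[0,0,0],[0,0,0],[0,0,0],[0,0,0],[0,0,0],[0,0,0],[0,0,0]], "hand": [-1,-1,-1,-1,-1,-1,-1,-1]}}

```text
time: 9.82
tool_pos: [0.5074, -0.3184, 0.1463]
orientation: [0.381, 0.924, -0.0, -0.0]
ft_force: [0.5, 0.6, -1.5]
gripper_width: 0.0155
grip_force: 58.8
```

Call:
{"method": "jog_arm", "body": {"angular": [[0,0,-5],[0,0,-10],[0,0,-15],[0,0,-18],[0,0,-18]], "linear": [[0,0,0],[0,0,0],[0,0,0],[0,0,0],[0,0,0]], "hand": [-1,-1,-1,-1,-1]}}

```text
time: 10.45
tool_pos: [0.5074, -0.3184, 0.1463]
orientation: [0.52, 0.854, 0.0, -0.0]
ft_force: [-0.1, 0.3, -1.4]
gripper_width: 0.0152
grip_force: 58.8
```

Call:
{"method": "jog_arm", "body": {"angular": [[0,0,0],[0,0,0],[0,0,0],[0,0,0],[0,0,0],[0,0,0],[0,0,0],[0,0,0]], "linear": [[0,0,0.1],[0,0,0.2],[0,0,0.3],[0,0,0.4],[0,0,0.5],[0,0,0.6],[0,0,0.8],[0,0,1.0]], "hand": [-1,-1,-1,-1,-1,-1,-1,-1]}}

```text
time: 11.45
tool_pos: [0.5069, -0.318, 0.1555]
orientation: [0.52, 0.854, 0.0, -0.001]
ft_force: [-0.4, 0.3, -5.7]
gripper_width: 0.0149
grip_force: 58.4
```

```bash
python3 - <<'E'
from m import *
s=sense();print(s["tool_pos"],s["orientation"].round(4),s["ft_force"].round(1),s["ft_torque"].round(2))
im,W,T=wrist(); np.savez("w5.npz",im=im,W=W,T=T); cv2.imwrite("pics/w5.png",cv2.resize(im[120:300,200:440],(720,540),interpolation=cv2.INTER_CUBIC))
E
```

```text
[ 0.50693423 -0.31799386  0.15552667] [ 5.203e-01  8.540e-01  2.000e-04 -9.000e-04] [-0.4  0.3 -5.7] [-0.02 -0.05 -0.  ]
```

View pics/w5.png

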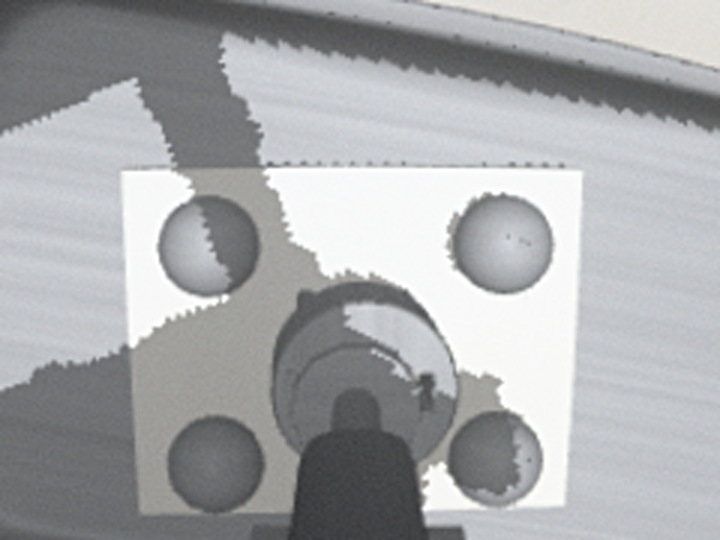

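The rack hangs on the key with all four balls seated, the boss at (365,380), and the measured 5.7 N matches its weight. Lifting gently.

Call:
{"method": "jog_arm", "body": {"angular": [[0,0,0],[0,0,0],[0,0,0],[0,0,0],[0,0,0],[0,0,0],[0,0,0],[0,0,0]], "linear": [[0,0,0.3],[0,0,0.8],[0,0,1.5],[0,0,2.3],[0,0,3.1],[0,0,3.9],[0,0,4.7],[0,0,5.5]], "hand": [-1,-1,-1,-1,-1,-1,-1,-1]}}

```text
time: 12.5
tool_pos: [0.5074, -0.3184, 0.2118]
orientation: [0.52, 0.854, -0.0, 0.0]
ft_force: [0.3, 0.3, -7.1]
gripper_width: 0.0156
grip_force: 58.5
```

Call:
{"method": "jog_arm", "body": {"angular": [[0,0,0],[0,0,0],[0,0,0],[0,0,0],[0,0,0],[0,0,0],[0,0,0],[0,0,0]], "linear": [[0,0,0.8],[0,0,1.6],[0,0,2.4],[0,0,3.2],[0,0,3.9],[0,0,4.4],[0,0,4.6],[0,0,4.6]], "hand": [-1,-1,-1,-1,-1,-1,-1,-1]}}

```text
time: 13.5
tool_pos: [0.5074, -0.3184, 0.2572]
orientation: [0.52, 0.854, 0.0, -0.0]
ft_force: [0.3, -0.5, -5.7]
gripper_width: 0.0156
grip_force: 58.5
```

Call:
{"method": "jog_arm", "body": {"angular": [[0,0,0],[0,0,0],[0,0,0],[0,0,0],[0,0,0],[0,0,0],[0,0,0],[0,0,0]], "linear": [[0,0,0],[0,0.2,0],[0,0.6,0],[0.1,1.2,0],[0.15,2,0],[0.2,3,0],[0.3,4.2,0],[0.4,5.5,0]], "hand": [-1,-1,-1,-1,-1,-1,-1,-1]}}

```text
time: 14.5
tool_pos: [0.5115, -0.2624, 0.2574]
orientation: [0.52, 0.854, 0.0, 0.0]
ft_force: [0.4, -0.3, -6.0]
gripper_width: 0.0154
grip_force: 58.5
```

Call:
{"method": "jog_arm", "body": {"angular": [[0,0,0],[0,0,0],[0,0,0],[0,0,0],[0,0,0],[0,0,0],[0,0,0],[0,0,0]], "linear": [[0.1,1.4,0],[0.2,2.9,0],[0.35,4.5,0],[0.5,6.2,0],[0.6,7.9,0],[0.7,9.6,0],[0.85,11.3,0],[1,13,0]], "hand": [-1,-1,-1,-1,-1,-1,-1,-1]}}

```text
time: 15.5
tool_pos: [0.5215, -0.1323, 0.2573]
orientation: [0.52, 0.854, 0.0, 0.0]
ft_force: [-0.4, 0.4, -5.5]
gripper_width: 0.0153
grip_force: 58.5
```

Call:
{"method": "jog_arm", "body": {"angular": [[0,0,0],[0,0,0],[0,0,0],[0,0,0],[0,0,0],[0,0,0],[0,0,0],[0,0,0]], "linear": [[0.15,1.7,0],[0.3,3.4,0],[0.4,5.1,0],[0.5,6.8,0],[0.65,8.5,0],[0.8,10.2,0],[0.9,11.9,0],[1,13.6,0]], "hand": [-1,-1,-1,-1,-1,-1,-1,-1]}}

```text
time: 16.5
tool_pos: [0.5315, 0.0037, 0.2573]
orientation: [0.52, 0.854, 0.0, -0.0]
ft_force: [-0.1, -0.6, -6.6]
gripper_width: 0.0149
grip_force: 58.5
```

Call:
{"method": "jog_arm", "body": {"angular": [[0,0,0],[0,0,0],[0,0,0],[0,0,0],[0,0,0],[0,0,0],[0,0,0],[0,0,0]], "linear": [[0.15,1.7,0],[0.3,3.4,0],[0.4,5.1,0],[0.5,6.8,0],[0.65,8.5,0],[0.8,10.2,0],[0.9,11.9,0],[1,13.6,0]], "hand": [-1,-1,-1,-1,-1,-1,-1,-1]}}

```text
time: 17.5
tool_pos: [0.5415, 0.1397, 0.2573]
orientation: [0.52, 0.854, -0.0, -0.0]
ft_force: [0.5, 0.4, -5.5]
gripper_width: 0.0156
grip_force: 58.5
```

Call:
{"method": "jog_arm", "body": {"angular": [[0,0,0],[0,0,0],[0,0,0],[0,0,0],[0,0,0],[0,0,0],[0,0,0],[0,0,0]], "linear": [[0.15,1.7,0],[0.3,3.4,0],[0.4,5.1,0],[0.5,6.7,0],[0.65,8.2,0],[0.8,9.6,0],[0.9,10.9,0],[1,12.1,0]], "hand": [-1,-1,-1,-1,-1,-1,-1,-1]}}

```text
time: 18.5
tool_pos: [0.5515, 0.2603, 0.2572]
orientation: [0.52, 0.854, -0.0, -0.0]
ft_force: [0.8, -1.1, -5.5]
gripper_width: 0.0152
grip_force: 58.6
```

Call:
{"method": "jog_arm", "body": {"angular": [[0,0,0],[0,0,0],[0,0,0],[0,0,0],[0,0,0],[0,0,0],[0,0,0],[0,0,0]], "linear": [[0.1,1.1,0],[0.2,2.1,0],[0.25,3.0,0],[0.3,3.8,0],[0.35,4.5,0],[0.4,5.1,0],[0.4,5.6,0],[0.4,6,0]], "hand": [-1,-1,-1,-1,-1,-1,-1,-1]}}

```text
time: 19.5
tool_pos: [0.5554, 0.3198, 0.2573]
orientation: [0.52, 0.854, -0.0, -0.0]
ft_force: [-1.0, -0.3, -7.0]
gripper_width: 0.0159
grip_force: 58.6
```

Call:
{"method": "jog_arm", "body": {"angular": [[0,0,0],[0,0,0],[0,0,0],[0,0,0],[0,0,0],[0,0,0],[0,0,0],[0,0,0]], "linear": [[0,0.2,0],[0,0.3,0],[0,0.3,-0.1],[0,0.3,-0.2],[0,0.3,-0.3],[0,0.3,-0.3],[0,0.3,-0.3],[0,0.3,-0.3]], "hand": [-1,-1,-1,-1,-1,-1,-1,-1]}}

```text
time: 20.5
tool_pos: [0.5554, 0.3226, 0.2544]
orientation: [0.52, 0.854, 0.0, 0.0]
ft_force: [-0.2, -1.4, -6.5]
gripper_width: 0.0154
grip_force: 58.5
```

Call:
{"method": "jog_arm", "body": {"angular": [[0,0,0],[0,0,0],[0,0,0],[0,0,0],[0,0,0],[0,0,0],[0,0,0],[0,0,0]], "linear": [[0,0,0],[0,0,0],[0,0,0],[0,0,0],[0,0,0],[0,0,0],[0,0,0],[0,0,0]], "hand": [-1,-1,-1,-1,-1,-1,-1,-1]}}

```text
time: 21.5
tool_pos: [0.5554, 0.3226, 0.2543]
orientation: [0.52, 0.854, 0.0, 0.0]
ft_force: [0.1, 0.2, -5.8]
gripper_width: 0.0155
grip_force: 58.5
```

```bash
python3 - <<'E'
from m import *
s=sense();print(s["time"],s["tool_pos"],s["ft_force"].round(1))
im,W,T=wrist(); cv2.imwrite("pics/w6.png",im)
z=W[...,2]; m=(np.hypot(W[...,0]-.556,W[...,1]-.325)<.08)&(abs(z-.118)<.012)&(im.mean(-1)>120)
p=W[m]; A=np.c_[p[:,:2],np.ones(len(p))]; print(len(p),np.linalg.lstsq(A,p[:,2],rcond=None)[0].round(3),p.mean(0).round(3))
E
```

```text
21.5 [0.55542556 0.32257882 0.25433507] [ 0.1  0.2 -5.8]
6159 [-0.062 -0.036  0.165] [0.561 0.347 0.118]
```

View pics/w6.png

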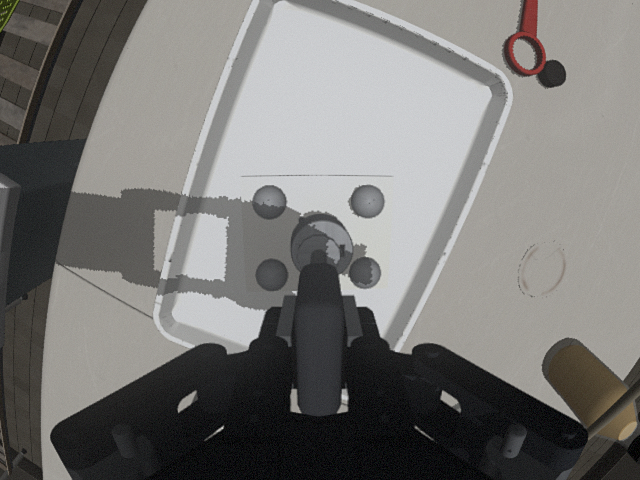

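The view shows the rack over the tray centre with all four balls in their seats, at (270,202), (367,200), (272,274) and (365,271). The plane fit gives about 0.07 rad of tilt. I'll check that against the same fit on the earlier level rack.

```bash
python3 - <<'E'
from m import *
def fit(W,im,c,z0):
    z=W[...,2]; m=(np.hypot(W[...,0]-c[0],W[...,1]-c[1])<.07)&(abs(z-z0)<.009)&(im.mean(-1)>75)
    n,L,st,_=cv2.connectedComponentsWithStats(m.astype(np.uint8)); m=L==1+st[1:,4].argmax(); m=cv2.erode(m.astype(np.uint8),np.ones((5,5)))>0
    p=W[m]
    for _ in range(3):
        A=np.c_[p[:,:2]-c,np.ones(len(p))]; s=np.linalg.lstsq(A,p[:,2],rcond=None)[0]; r=abs(A@s-p[:,2]); p=p[r<max(.0015,2*r.std())]
    print(len(p),s.round(3),rect(p))
for f in("w2","w4","w5"):
    q=np.load(f+".npz"); fit(q["W"],q["im"],np.array([.507,-.318]),.0165 if f!="w5" else .0225)
im,W,T=wrist(); fit(W,im,np.array([.5555,.3225]),.118)
t,_,Wt,_,_=cloud("top"); s,_,Ws,_,_=cloud("side"); fit(Ws,s,np.array([.5555,.3225]),.118)
print(sense()["tool_pos"])
E
```

```text
3194 [0.001 0.    0.016] (array([ 508.7, -317.3]), array([112.7,  87.8]), 27.2)
6442 [ 0.001 -0.001  0.016] (array([ 508.6, -317.3]), array([112.7,  88.7]), 27.1)
6493 [-0.056 -0.028  0.02 ] (array([ 506.7, -316.9]), array([112.6,  89.9]), 27.2)
6156 [-0.064 -0.034  0.119] (array([555.3, 323.3]), array([112.4,  89.4]), 27.0)
612 [-0.063 -0.037  0.12 ] (array([552.2, 325.9]), array([107.6,  78.9]), 27.0)
[0.55540856 0.32255052 0.25429699]
```

The tilt is real: 0.07 rad about the pin, inside the 0.12 limit. I'll trim it by 3.5° for margin.

Call:
{"method": "jog_arm", "body": {"angular": [[0.2,-0.4,0],[0.5,-1,0],[0.8,-1.6,0],[1.1,-2.2,0],[1.4,-2.8,0],[1.6,-3.1,0],[1.6,-3.1,0],[1.6,-3.1,0]], "linear": [[0,0,0],[0,0,0],[0,0,0],[0,0,0],[0,0,0],[0,0,0],[0,0,0],[0,0,0]], "hand": [-1,-1,-1,-1,-1,-1,-1,-1]}}

```text
time: 22.7
tool_pos: [0.5554, 0.3225, 0.2543]
orientation: [0.52, 0.854, 0.026, 0.016]
ft_force: [1.0, 0.8, -6.6]
gripper_width: 0.0152
grip_force: 58.5
```

Call:
{"method": "jog_arm", "body": {"angular": [[0,0,0],[0,0,0],[0,0,0],[0,0,0],[0,0,0],[0,0,0],[0,0,0],[0,0,0]], "linear": [[0,0,0],[0,0,0],[0,0,0],[0,0,0],[0,0,0],[0,0,0],[0,0,0],[0,0,0]], "hand": [-1,-1,-1,-1,-1,-1,-1,-1]}}

```text
time: 23.7
tool_pos: [0.5554, 0.3226, 0.2543]
orientation: [0.52, 0.854, 0.026, 0.016]
ft_force: [0.5, 0.2, -6.2]
gripper_width: 0.0154
grip_force: 58.5
```

```bash
python3 - <<'E'
from m import *
c=np.array([.5555,.3225])
im,W,T=wrist(); z=W[...,2]; m=(np.hypot(W[...,0]-c[0],W[...,1]-c[1])<.08)&(abs(z-.118)<.009)&(im.mean(-1)>75)
p=W[m]
for _ in range(3):
    A=np.c_[p[:,:2]-c,np.ones(len(p))]; s=np.linalg.lstsq(A,p[:,2],rcond=None)[0]; r=abs(A@s-p[:,2]); p=p[r<max(.0015,2*r.std())]
print(len(p),s.round(3),rect(p)); s=np.hypot(*s[:2])<.09
if s: print(hand_in())
E
```

```text
9297 [-0.029 -0.017  0.119] (array([562.3, 326.5]), array([116.6,  93.1]), 26.9)
the job is handed in; nothing more can be done
None
```

I handed in the job at about 24 s with the rack held still on the key, about 10 cm above the middle of the tray, tilted about 0.03 rad; all four balls were in their seats in the last picture, taken before a final 3.5° levelling trim.

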